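# Line up the snack dishes and hold the biscuit container open

## Task

Get ready for sharing out the biscuits: with the container still shut, line up the three little dishes in a straight row parallel to the front of the glass container, the middle dish straight in front of the lid's lift tab, with a 30 mm gap from dish to dish and a 70 mm gap between the dishes and the front glass. Then lift the lid until it stands open at 60 degrees from shut, and finish holding it there with the gripper so that hands can get in underneath: it falls shut if you let go. Any dish may take any place in the row; keep the dishes upright and leave the other things on the plank where they are.

Things in the scene. Friction and masses are not known exactly. Their poses are not given: they have to be found in the camera images.
- container: Fixed rectangular clear-glass food container holding biscuits, 170 mm deep (x) x 230 mm wide (y) x 72 mm high, 5 mm walls. Origin at the centre of its underside, on the plank. Its own -x points out of its front (the side with the lid's lift tab, towards the robot), +y points to the left for someone at the robot facing it, z up. Its front glass is at its x = -85 mm. In its frame the three places of the row are at x = -187 mm, y = -94, 0 and 94 mm (dish centres).
- lid (a joint): Opening angle of the container's lid in rad: 0 shut (its start), growing as the front edge rises; 1.047 is 60 degrees. Its back-edge hinge stops at 1.48 and has next to no friction: the lid falls shut from any angle when let go. The side clips are already unsnapped and nothing latches it.
- lid_panel: The lid: glass pane in a lilac plastic frame with purple side clips and lift tab, about 0.33 kg. Shut it is 180 mm deep x 240 mm wide x 10 mm thick, its underside 74 mm above the plank. Origin on the hinge line in the middle of the back edge, at the underside; when shut its axes are the container's, and it turns about its y. Its front edge is at its x = -180 mm. The unsnapped clips stick out 21 mm to each side, sloping upwards.
- lid_tab (a point): Centre of the purple lift tab, which stands out 32 mm from the middle of the lid's front edge; the tab is 32 mm wide (lid's y) and 8 mm thick. This point is 17 mm in front of the lid's front edge, 197 mm from the hinge line, and when shut 79 mm above the plank (5 mm above the level of the hinge line). The tab can be pinched across its 32 mm width, where it may pivot between the fingers, or lifted from underneath.
- lid_hinge (a point): Middle of the lid's hinge line, along the container's y at its back edge (x = 90 mm, z = 74 mm in the container's frame).
- dish_red: Loose round red melamine dish, open at the top, 64 mm across the rim, 58 mm at the foot, 30 mm high, 3 mm wall, 60 g. Origin at the centre of its underside, z up.
- dish_yellow: As dish_red, yellow.
- dish_blue: As dish_red, blue.
- enamel_cup: Loose white enamel cup with a blue handle, 84 mm across, 80 mm high; origin under its centre. To be left alone.
- soap_bottle: Loose green dish-soap bottle, 64 mm across, 190 mm high; origin under its centre. To be left alone.
- jam_jar: Loose amber jam jar with red cap, 68 mm across, 90 mm high; origin under its centre. To be left alone.
- wood_spoon: Loose wooden spoon, 260 mm long, lying along its own x; origin under its middle. To be left alone.
- sponge: Loose yellow and green sponge, 70 x 110 x 32 mm; origin under its centre. To be left alone.
There are look-alikes about, which are no part of the job. There is more than one size of the dish_blue; the job needs the largest.

How it is judged:
By the outcome, as a careful person would: the job done as asked, in the order asked, and still so for the second after the job is handed in, while the arm keeps its last pose, push and grip.
It also fails if it takes over 64 s, if anything falls off the work surface, if the arm or the gripper's body presses on something with over 40 N, if the wrist force passes 120 N, or if a joint passes its speed limit or range.

## Robot

A 7-joint arm with a two-finger parallel gripper is mounted at the origin on the work surface. World frame = base frame: x ahead of the robot, y to its left, z up, the work surface at z = 0. Lengths are in m, angles in rad, forces in N, time in s.
With the tool pointing down it reaches from about 0.425 to 0.925 m from the base axis. Payload 6.8 kg.
Tool frame: the origin (TCP) lies at the very end of the fingers, on their centre line; the grasp point (between the pads) lies 19 mm behind it; z points along the fingers, y is the line along which they close (so a half turn about z gives the same grasp; the last joint's range is limited). The gripper opens to 85 mm and grips with 20 to 120 N. Pads are 22 mm wide; open, the fingers measure 114 mm over their backs; the gripper's body (76 mm by 85 mm) begins 54 mm behind the grasp point. The pads swing forward as they close: fully open they stand 13 mm farther back than shut.
Start: joints at [-1.26, 0.477, 0.022, 1.555, -0.011, 1.109, -0.083], TCP at [0.274, 0.617, 0.202] pointing down, gripper open.
Joint ranges: [-2.96, 2.96], [-0.34, 2.1], [-1.41, 1.46], [0.24, 2.44], [-1.37, 4.51], [0.17, 1.92], [-2.96, 2.96]. Speed limits (rad/s): [2.39, 2.39, 3.14, 3.14, 3.14, 3.14, 3.14].

## Interface

Orientations are given as a rotation vector (axis times angle).
In Python, from bench import monitor, optics, r gives the robot as it stands.
- The arm moves only by the shell command python3 -m crank 'ROWS' [OPENING] [FORCE]. ROWS is JSON, a list of rows, each a list of 2 entries, a list of its own where there are three numbers: the shift along the tool's x, y, z in cm, then the turn, a rotation vector about the tool's x, y, z in rad. A call has 1 to 5 rows; each row shifts and turns the commanded pose from where the row before left it, along the tool's axes as they then stand; what a row does not reach is not made up. A row lasts 1/10 s, in which the tool goes at most 50 mm and 8.59 degrees, less where a joint would pass 70% of its speed; a pose out of reach is approached as far as the arm can. A call is refused whole if a number of a shift passes 5 or a number of a turn 0.15, either way. A call with a gripper value outside its range is refused whole. OPENING is the finger opening in cm, from 0 to 8.54, set as the call begins (- or left out, the last holds). The fingers move at their own pace and stop on an object; FORCE is the grip in N (left out, the last holds). Time passes only in rows, so rows that do not move let the fingers close. It gives the time, the measured TCP pose, the force, the opening and the grip force at its end, in the units of the state.
- monitor.get_obs(): the state, without advancing time (a new reading comes with each control period).
- optics.grab_frame(name): name is "scene" or "top" or "wrist"; returns (picture, depth): 400x640x3 uint8, red, green, blue; 400x640 float32, m along the optical axis (not along the pixel's ray), 0 where there is no reading.
- optics.camera_model(name): a dict with "vertical_fov" (degrees; the focal length in pixels is half the picture's height over the tangent of half this angle, whatever the lens; pixels are square), "cx", "cy" (the principal point, pixels), "D" ([k1, k2, p1, p2, k3] as OpenCV has them; the pictures are not rectified), "R" (3x3) and "t" (3): a world point X has camera coordinates R X + t; the wrist camera has in their place "hand_eye" (4x4, takes a point from camera to tool coordinates, whose origin is the TCP and whose axes are the flange's). Camera axes: x right, y down, z forward; pixel columns grow to the right and rows downward; lengths in m; the calibration is good to about 2 mm. A picture is of the moment at which its call begins: read the wrist's pose just before it. camera_model takes no time and is no camera call.
- r.hand_in(): hands the job in; it is judged then, once.
The state is a dict: "clock": time; "joints": joint angles; "qvel": joint speeds; "tau": joint torques, N m; "tcp_pos": TCP position; "orientation": TCP orientation; "contact_force": force on the tool from outside, world axes, zero at the start; "moment": the same for the moment, N m; "grip_width": finger opening in m; "gripper_force": force on a finger pad.
Only numpy, scipy, OpenCV 4.12 (cv2) and the standard library are available. Lean on these libraries where they do the work, as an engineer would, in place of code of your own. Each camera call takes 0.05 s, during which the arm holds its last target. There are 200 camera calls.

## Working session

There is one attempt and no reset: what is moved stays moved. The work goes in short steps, Python scripts to look and compute and a shell command to move; the robot and the scene stay as the last step left them, time stands still between calls to the robot, and variables do not carry over. Pictures are saved under pics/ and viewed, at most 10 in all, crops included, and the job is handed in when it is done.

```bash
ls; mkdir -p pics; python3 - <<'E'
from bench import monitor, optics, r
import cv2,numpy as np
o=monitor.get_obs();print(o)
for n in("scene","top"):
    p,d=optics.grab_frame(n);cv2.imwrite(f"pics/{n}0.png",p[:,:,::-1]);np.savez(f"{n}0.npz",p=p,d=d);m=optics.camera_model(n);print(m)
print(optics.camera_model("wrist"))
E
```

```text
pics
{'clock': 0.0, 'joints': array([-1.2600974 ,  0.47778171,  0.02234197,  1.5564626 , -0.01153711,
        1.10929885, -0.08311293]), 'qvel': array([ 5.14909298e-04, -1.80979151e-05, -8.00757536e-04,  2.56544851e-04,
        1.25181700e-04,  2.56073975e-03, -4.32234742e-04]), 'tau': array([ 9.91130787e-05, -5.96436918e+01,  1.60825051e+00, -2.81197536e+01,
        1.26124854e-02,  9.13271040e-03, -3.69930945e-06]), 'tcp_pos': array([0.27424076, 0.61606529, 0.20053343]), 'orientation': array([-6.53008161e-01, -3.07269154e+00,  2.82975719e-03]), 'contact_force': array([ 0.30222527, -0.13794176,  0.34367032]), 'moment': array([ 0.03656028, -0.013555  ,  0.01557479]), 'gripper_force': 0.0, 'grip_width': 0.08561321745615884}
{'vertical_fov': 55.59338071115354, 'cx': 320.0863578231377, 'cy': 200.9667774892324, 'D': array([-0.00507371,  0.        ,  0.        ,  0.        ,  0.        ]), 'R': array([[ 0.83740931,  0.54648962,  0.00973366],
       [ 0.37177406, -0.5564503 , -0.74306602],
       [-0.40066157,  0.62586912, -0.66914732]]), 't': array([-0.48161034, -0.14067508,  1.45354452])
[... 185 characters left out ...]
1190882, -0.99992674, -0.00216893],
       [-0.99813579, -0.01175759, -0.0598891 ],
       [ 0.05985921,  0.0028781 , -0.99820268]]), 't': array([-0.01258503,  0.58634287,  1.54837707])}
{'vertical_fov': 65.18427386564916, 'cx': 324.5225451231918, 'cy': 202.8338583420293, 'D': array([0.01144709, 0.        , 0.        , 0.        , 0.        ]), 'hand_eye': array([[-1.63615363e-04, -9.58567468e-01, -2.84865550e-01,
         7.29675773e-02],
       [ 9.99999985e-01, -1.40831904e-04, -1.00463110e-04,
        -8.75039866e-04],
       [ 5.61825110e-05, -2.84865562e-01,  9.58567477e-01,
        -1.72313824e-01],
       [ 0.00000000e+00,  0.00000000e+00,  0.00000000e+00,
         1.00000000e+00]])}
```

View pics/top0.png

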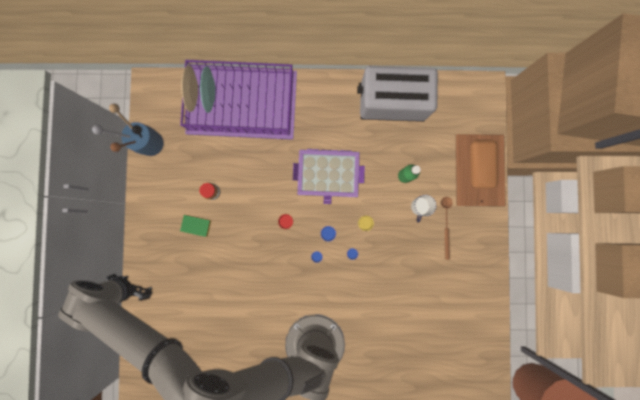

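View pics/scene0.png

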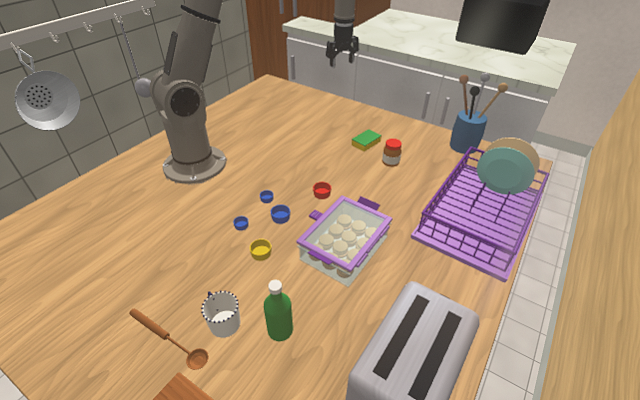

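The top view shows the container at (329,173) with its tab at (328,200). The jam jar's red cap is at (208,190), the red dish at (286,221) and the yellow dish at (366,223). There are three blue dishes, at (328,233), (317,257) and (352,254). The one at (328,233) looks largest, which I'll check by measuring and in a crop.

```bash
cat > h.py <<'E'
import cv2,numpy as np
from bench import monitor, optics, r
from scipy.spatial.transform import Rotation as Ro
def cam(n,o=None):
    m=optics.camera_model(n);f=200/np.tan(np.radians(m["vertical_fov"]/2))
    K=np.array([[f,0,m["cx"]],[0,f,m["cy"]],[0,0,1]])
    if n=="wrist":
        T=np.eye(4);T[:3,:3]=Ro.from_rotvec(o["orientation"]).as_matrix();T[:3,3]=o["tcp_pos"]
        T=T@m["hand_eye"];return K,m["D"],T[:3,:3],T[:3,3]
    return K,m["D"],m["R"].T,-m["R"].T@m["t"]
def ray(c,uv,z):
    K,D,R,C=c;uv=np.asarray(uv,float).reshape(-1,1,2)
    n=cv2.undistortPoints(uv,K,D)[:,0];d=np.c_[n,np.ones(len(n))]@R.T
    return C+d*((z-C[2])/d[:,2])[:,None]
H={"red":[(0,8),(172,180)],"yellow":[(22,33)],"blue":[(108,122)],"purple":[(125,155)]}
def blobs(p,col,smin=110,amin=25):
    hsv=cv2.cvtColor(p,cv2.COLOR_RGB2HSV);m=np.zeros(p.shape[:2],np.uint8)
    for a,b in H[col]: m|=cv2.inRange(hsv,(a,smin,50),(b,255,255))
    cs,_=cv2.findContours(m,cv2.RETR_EXTERNAL,cv2.CHAIN_APPROX_NONE)
    return [c for c in cs if cv2.contourArea(c)>amin]
E
python3 - <<'E'
from h import *
for n in("top","scene"):
    p=np.load(n+"0.npz")["p"];c=cam(n)
    for col in("red","yellow","blue","purple"):
        for b in blobs(p,col,60 if col=="purple" else 110):
            W=ray(c,b[:,0],.03 if col!="purple" else .084)[:,:2].astype(np.float32)
            (x,y),rr=cv2.minEnclosingCircle(W)
            uv=b[:,0].mean(0); 
            if col=="purple": print(n,col,uv.round(),cv2.minAreaRect(W))
            else: print(n,col,uv.round(),round(x,4),round(y,4),"diam",round(2*rr,4))
p=np.load("top0.npz")["p"]
cv2.imwrite("pics/crop.png",cv2.resize(p[140:280,250:400],None,fx=4,fy=4,interpolation=cv2.INTER_CUBIC)[:,:,::-1])
E
```

```text
top red [560. 395.] -0.1822 -0.9792 diam 0.0708
top red [583. 395.] -0.1761 -1.0769 diam 0.0618
top red [546. 390.] -0.165 -0.9475 diam 0.205
top red [285. 221.] 0.4999 0.1232 diam 0.0629
top red [207. 190.] 0.624 0.4467 diam 0.0669
top yellow [366. 223.] 0.4978 -0.2028 diam 0.0582
top blue [316. 256.] 0.3593 -0.0045 diam 0.0359
top blue [352. 253.] 0.3733 -0.1482 diam 0.0352
top blue [328. 233.] 0.4534 -0.0501 diam 0.0527
top purple [328. 175.] ((0.678128719329834, -0.04841119050979614), (0.21024839580059052, 0.2730083167552948), 0.2558676600456238)
top purple [230.  91.] ((0.9880635738372803, 0.3164629340171814), (0.44807910919189453, 0.3013446629047394), 87.96142578125)
scene red [322. 190.] 0.5068 0.114 diam 0.0878
scene red [393. 144.] 0.5897 0.5113 diam 0.0841
scene yellow [260. 249.] 0.5014 -0.2095 diam 0.0805
scene yellow [366. 144.] 0.4961 0.4684 diam 0.131
scene blue [240. 223.] 0.3841 -0.1591 diam 0.0544
scene blue [279. 214.] 0.4591 -0.0595 diam 0.0791
scene blue [266. 195.] 0.3671 -0.0167 diam 0.0535
scene purple [345. 231.] ((0.6812812089920044, -0.03983737528324127), (0.2839755117893219, 0.21756504476070404), 88.36949920654297)
scene purple [487. 209.] ((0.9932897090911865, 0.3007454574108124), (0.5600558519363403, 0.280559778213501), 88.1951904296875)
```

View pics/crop.png

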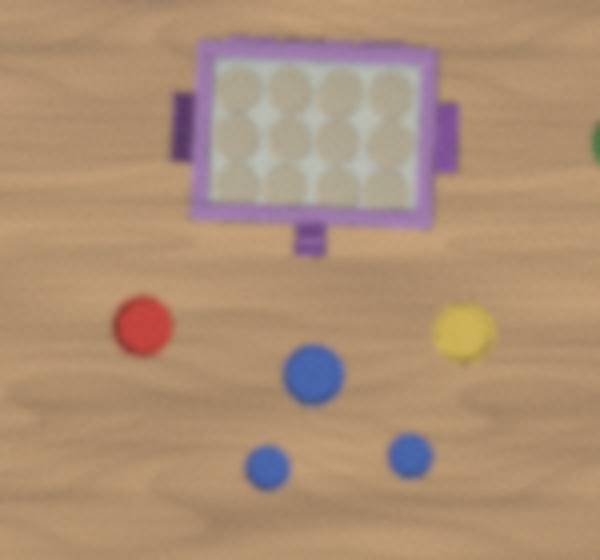

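The blue dish at (328,233) measures about 53 mm, while (317,257) and (352,254) measure about 36 mm, so it's the largest and the one meant. The crop confirms this: it's at (313,375), the small ones at (268,467) and (410,455). Next I'll swing over for a closer look.

```bash
cat > plan.py <<'E'
# prints rows (tool axes, cm / rad) from the present pose to a target: x y z yaw_of_tool_y(deg) [tilt deg: tip towards robot]
import sys
from h import *
def target(yaw,tilt=0):
    a=np.radians(yaw);y=np.array([np.cos(a),np.sin(a),0]);z=np.array([0,0,-1.])
    return np.c_[np.cross(y,z),y,z]
def plan(p1,R1,n=None,p0=None,R0=None):
    o=monitor.get_obs()
    p0=o["tcp_pos"] if p0 is None else p0;R0=Ro.from_rotvec(o["orientation"]).as_matrix() if R0 is None else R0
    w=Ro.from_matrix(R0.T@R1).as_rotvec();L=np.linalg.norm(p1-p0)
    n=n or int(np.ceil(max(L/.048,np.linalg.norm(w)/.145,1)))
    R=R0
    for i in range(n):
        print(json.dumps([(R.T@(p1-p0)/n*100).round(2).tolist(),(w/n).round(3).tolist()]))
        R=R@Ro.from_rotvec(w/n).as_matrix()
import json
if __name__=="__main__":
    a=list(map(float,sys.argv[1:]));plan(np.array(a[:3]),target(a[3]),int(a[4]) if len(a)>4 else None)
E
python3 plan.py .55 .03 .40 -3
```

```text
[[-3.27, -2.82, -1.32], [-0.0, 0.0, 0.08]]
[[-3.48, -2.55, -1.32], [-0.0, 0.0, 0.08]]
[[-3.68, -2.27, -1.33], [-0.0, 0.0, 0.08]]
[[-3.85, -1.96, -1.33], [-0.0, 0.0, 0.08]]
[[-3.99, -1.65, -1.33], [-0.0, 0.0, 0.08]]
[[-4.11, -1.32, -1.33], [-0.0, 0.0, 0.08]]
[[-4.2, -0.99, -1.33], [-0.0, 0.0, 0.08]]
[[-4.27, -0.65, -1.33], [-0.0, 0.0, 0.08]]
[[-4.31, -0.3, -1.33], [-0.0, 0.0, 0.08]]
[[-4.32, 0.04, -1.33], [-0.0, 0.0, 0.08]]
[[-4.3, 0.39, -1.33], [-0.0, 0.0, 0.08]]
[[-4.26, 0.73, -1.33], [-0.0, 0.0, 0.08]]
[[-4.18, 1.07, -1.33], [-0.0, 0.0, 0.08]]
[[-4.08, 1.4, -1.33], [-0.0, 0.0, 0.08]]
[[-3.96, 1.73, -1.33], [-0.0, 0.0, 0.08]]
```

```bash
python3 -m crank '[[[-3.3,-2.8,-1.3],[0,0,0.08]],[[-3.5,-2.5,-1.3],[0,0,0.08]],[[-3.7,-2.3,-1.3],[0,0,0.08]],[[-3.8,-2,-1.3],[0,0,0.08]],[[-4,-1.6,-1.3],[0,0,0.08]]]'
python3 -m crank '[[[-4.1,-1.3,-1.3],[0,0,0.08]],[[-4.2,-1,-1.3],[0,0,0.08]],[[-4.3,-0.6,-1.3],[0,0,0.08]],[[-4.3,-0.3,-1.3],[0,0,0.08]],[[-4.3,0,-1.3],[0,0,0.08]]]'
python3 -m crank '[[[-4.3,0.4,-1.3],[0,0,0.08]],[[-4.3,0.7,-1.3],[0,0,0.08]],[[-4.2,1.1,-1.3],[0,0,0.08]],[[-4.1,1.4,-1.3],[0,0,0.08]],[[-4,1.7,-1.3],[0,0,0.08]]]'
python3 -m crank '[[[0,0,0],[0,0,0]],[[0,0,0],[0,0,0]],[[0,0,0],[0,0,0]]]'
python3 - <<'E'
from h import *
o=monitor.get_obs();p,d=optics.grab_frame("wrist");np.savez("w1.npz",p=p,d=d,tcp_pos=o["tcp_pos"],orientation=o["orientation"]);cv2.imwrite("pics/w1.png",p[:,:,::-1])
E
```

```text
clock: 0.6
tcp_pos: [0.3673, 0.4197, 0.2666]
orientation: [-1.255, -2.88, 0.001]
contact_force: [0.9, 0.2, 0.3]
grip_width: 0.0858
gripper_force: 0.0
clock: 1.1
tcp_pos: [0.4596, 0.2248, 0.3318]
orientation: [-1.802, -2.573, 0.0]
contact_force: [0.8, 0.5, 0.2]
grip_width: 0.0854
gripper_force: 0.0
clock: 1.6
tcp_pos: [0.5519, 0.0288, 0.3968]
orientation: [-2.277, -2.164, 0.0]
contact_force: [1.7, 0.8, 0.2]
grip_width: 0.0855
gripper_force: 0.0
clock: 1.9
tcp_pos: [0.5512, 0.0318, 0.3957]
orientation: [-2.271, -2.169, 0.001]
contact_force: [-0.0, 0.7, 0.9]
grip_width: 0.0854
gripper_force: 0.0
```

View pics/w1.png

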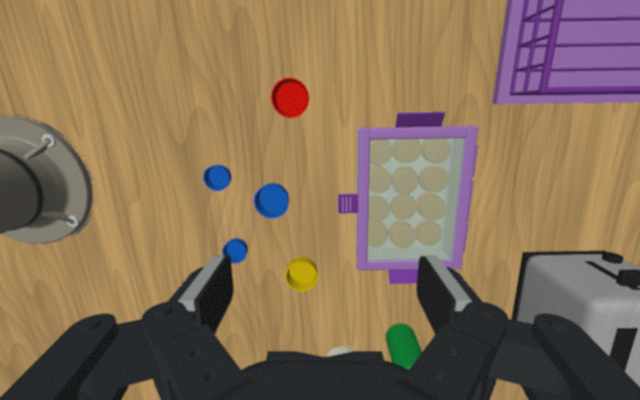

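The wrist view shows the red dish at (291,98), large blue at (271,200) and yellow at (302,275). The lid's front edge is near column 360, the tab at (348,203), and the small blues at (217,177) and (235,250).

```bash
cat >> h.py <<'E'
def world(c,d):
    K,D,R,C=c;v,u=np.mgrid[:400,:640];n=cv2.undistortPoints(np.c_[u.ravel(),v.ravel()].astype(float).reshape(-1,1,2),K,D)[:,0]
    P=np.c_[n,np.ones(len(n))]*d.reshape(-1,1);return (P@R.T+C).reshape(400,640,3)
def dishes(p,d,c):
    W=world(c,d);out={}
    for col in("red","yellow","blue"):
        for b in blobs(p,col,amin=100):
            m=np.zeros((400,640),np.uint8);cv2.drawContours(m,[b],-1,1,-1);m=(m>0)&(d>0)
            q=W[m];zt=np.percentile(q[:,2],97);q=q[(q[:,2]>zt-.006)&(q[:,2]<zt+.008)]
            (x,y),rr=cv2.minEnclosingCircle(q[:,:2].astype(np.float32))
            A=np.c_[q[:,:2],np.ones(len(q))];s=np.linalg.lstsq(A,(q[:,:2]**2).sum(1),rcond=None)[0]/2
            print(col,b[:,0].mean(0).round(),"circ",round(x,4),round(y,4),"diam",round(2*rr,4),"lsq",s[:2].round(4),"ztop",round(zt,4))
E
python3 - <<'E'
from h import *
z=np.load("w1.npz");p,d=z["p"],z["d"];c=cam("wrist",z);W=world(c,d)
dishes(p,d,c)
hsv=cv2.cvtColor(p,cv2.COLOR_RGB2HSV)
for v,u in((203,348),(180,363),(150,363),(240,363),(120,420),(132,420)):print(u,v,hsv[v,u],W[v,u].round(4))
pur=(cv2.inRange(hsv,(125,60,50),(155,255,255))>0)
S=pur&(abs(W[...,2]-.083)<.012)&(W[...,0]<.85)
fr=[];
for v in range(138,262):
    if 188<=v<=218: continue
    u=np.where(S[v,350:380])[0]
    if len(u):fr.append((350+u[0]-.5,v))
F=ray(c,fr,.084);vx,vy,x0,y0=cv2.fitLine(F[:,:2].astype(np.float32),cv2.DIST_HUBER,0,.001,.001)[:,0]
yaw=np.arctan2(vy,vx);yaw=(yaw+np.pi)%np.pi-np.pi/2;print("yaw deg",np.degrees(yaw),"edge pt",x0,y0)
# tab
t=S.copy();t[:,357:]=0;t[:188]=0;t[219:]=0
uv=np.argwhere(t)[:,::-1];T=ray(c,uv,.083);print("tab px",uv.min(0),uv.max(0),"y mid",(T[:,1].min()+T[:,1].max())/2,"x",T[:,0].min(),T[:,0].max())
fx=np.array([np.cos(yaw),np.sin(yaw)]);fy=np.array([-fx[1],fx[0]])
e=np.array([x0,y0]);yt=((T[:,:2]-e)@fy);mid=(yt.min()+yt.max())/2
# side edges of frame
S2=S&(hsv[...,1]<140);q=ray(c,np.argwhere(S2)[:,::-1],.084)[:,:2];l=(q-e)@np.c_[fx,fy];print("frame ext along fx",np.percentile(l[:,0],[.5,99.5]),"fy",np.percentile(l[:,1],[.5,99.5]),"tab mid fy",mid)
for m in(mid,):
    O=e+fy*m+fx*.09;print("container origin",O.round(4))
    for y in(-.094,0,.094):print("place",y,(O-fx*.187+fy*y).round(4))
E
```

```text
red [289.  97.] circ 0.4967 0.1253 diam 0.0629 lsq [0.4971 0.1252] ztop 0.0305
yellow [301. 274.] circ 0.4938 -0.2015 diam 0.064 lsq [ 0.4937 -0.2007] ztop 0.0302
blue [235. 251.] circ 0.3692 -0.1476 diam 0.0469 lsq [ 0.3687 -0.1473] ztop 0.0237
blue [271. 200.] circ 0.4495 -0.0482 diam 0.0632 lsq [ 0.45   -0.0482] ztop 0.0304
348 203 [138 139 132] [ 0.5846 -0.0429  0.0812]
363 180 [139  94 168] [ 0.609  -0.0052  0.0841]
363 150 [139  93 170] [0.6094 0.0419 0.0843]
363 240 [139  94 163] [ 0.6078 -0.1075  0.0845]
420 120 [139 151  98] [0.6941 0.0825 0.0868]
420 132 [139  97 169] [0.6958 0.0648 0.0835]
yaw deg -1.911039 edge pt 0.6006743 -0.007812901
tab px [338 194] [356 212] y mid -0.04269306935605019 x 0.5678375857540727 0.5976331034260685
frame ext along fx [-0.02643377  0.18021858] fy [-0.17847618  0.104068  ] tab mid fy -0.03523797561492973
container origin [ 0.6894 -0.046 ]
place -0.094 [ 0.4994 -0.1337]
place 0 [ 0.5026 -0.0398]
place 0.094 [0.5057 0.0542]
```

```bash
python3 plan.py .45 -.048 .06 -2; echo; python3 -c "
from plan import *
a=np.array
R=target(-2)
P=[a([.45,-.048,.006]),a([.5026,-.0398,.006]),a([.497,.1252,.06]),a([.5057,.0542,.006]),a([.4937,-.2012,.06]),a([.4994,-.1337,.006])]
for i,j in((0,1),(1,2),(2,3),(3,4),(4,5)): print(i,j,(R.T@(P[j]-P[i])*100).round(2))"
```

```text
[[-1.06, -1.21, 4.2], [-0.0, -0.0, -0.001]]
[[-1.06, -1.21, 4.2], [-0.0, -0.0, -0.001]]
[[-1.05, -1.22, 4.2], [-0.0, -0.0, -0.001]]
[[-1.05, -1.22, 4.2], [-0.0, -0.0, -0.001]]
[[-1.05, -1.22, 4.2], [-0.0, -0.0, -0.001]]
[[-1.05, -1.22, 4.2], [-0.0, -0.0, -0.001]]
[[-1.05, -1.22, 4.2], [-0.0, -0.0, -0.001]]
[[-1.05, -1.23, 4.2], [-0.0, -0.0, -0.001]]

0 1 [1.   5.23 0.  ]
1 2 [16.47 -1.14 -5.4 ]
2 3 [-7.07  1.12  5.4 ]
3 4 [-25.57  -0.31  -5.4 ]
4 5 [6.77 0.33 5.4 ]
```

```bash
python3 -m crank '[[[-1.05,-1.2,4.2],[0,0,-0.01]],[[-1.05,-1.2,4.2],[0,0,0]],[[-1.05,-1.2,4.2],[0,0,0]],[[-1.05,-1.2,4.2],[0,0,0]],[[-1.05,-1.2,4.2],[0,0,0]]]'
python3 -m crank '[[[-1.05,-1.2,4.2],[0,0,0]],[[-1.05,-1.2,4.2],[0,0,0]],[[-1.05,-1.2,3.2],[0,0,0]],[[0,0,1],[0,0,0]],[[0,0,0],[0,0,0]]]'; python3 plan.py .45 -.048 .06 -2 1;python3 -c "
from h import *
o=monitor.get_obs();p,d=optics.grab_frame('wrist');dishes(p,d,cam('wrist',o))"
```

```text
clock: 2.45
tcp_pos: [0.4886, -0.0183, 0.1849]
orientation: [-2.259, -2.182, -0.001]
contact_force: [2.1, 1.0, 0.3]
grip_width: 0.0854
gripper_force: 0.0
clock: 2.95
tcp_pos: [0.452, -0.0487, 0.0598]
orientation: [-2.261, -2.179, 0.003]
contact_force: [0.6, -0.6, 0.8]
grip_width: 0.0858
gripper_force: 0.0
[[0.07, -0.2, -0.02], [-0.002, 0.0, -0.002]]
yellow [384. 352.] circ 0.4661 -0.0401 diam 0.0133 lsq [ 0.4663 -0.0371] ztop 0.1658
blue [237. 328.] circ 0.4277 -0.0308 diam 0.0077 lsq [ 0.4276 -0.0306] ztop 0.1704
blue [322. 218.] circ 0.4494 -0.0491 diam 0.0637 lsq [ 0.4495 -0.0487] ztop 0.0303
blue [180. 155.] circ 0.3548 -0.0033 diam 0.0478 lsq [ 0.3552 -0.0035] ztop 0.0226
```

```bash
python3 -m crank '[[[0,-0.2,2.7],[0,0,0]],[[0,0,2.5],[0,0,0]],[[0,0,0.2],[0,0,0]],[[0,0,0],[0,0,0]]]'
python3 -m crank '[[[0,0,0],[0,0,0]],[[0,0,0],[0,0,0]],[[0,0,0],[0,0,0]],[[0,0,0],[0,0,0]],[[0,0,0],[0,0,0]]]' 5.5 20
```

```text
clock: 3.4
tcp_pos: [0.4521, -0.0491, 0.0076]
orientation: [2.262, 2.179, 0.002]
contact_force: [0.8, -0.5, -0.5]
grip_width: 0.0858
gripper_force: 0.0
clock: 3.9
tcp_pos: [0.4507, -0.0496, 0.0067]
orientation: [2.263, 2.179, 0.001]
contact_force: [-0.5, 0.3, -0.1]
grip_width: 0.055
gripper_force: 0.0
```

```bash
python3 -c "
from h import *
o=monitor.get_obs();p,d=optics.grab_frame('wrist');dishes(p,d,cam('wrist',o));cv2.imwrite('pics/w2.png',p[:,:,::-1])"
```

```text
blue [180. 389.] circ 0.4006 -0.0602 diam 0.0024 lsq [ 0.4007 -0.0602] ztop 0.1012
blue [323. 248.] circ 0.4497 -0.0494 diam 0.064 lsq [ 0.4496 -0.0486] ztop 0.0303
blue [137. 162.] circ 0.3546 -0.0035 diam 0.0482 lsq [ 0.3556 -0.0041] ztop 0.0228
```

View pics/w2.png

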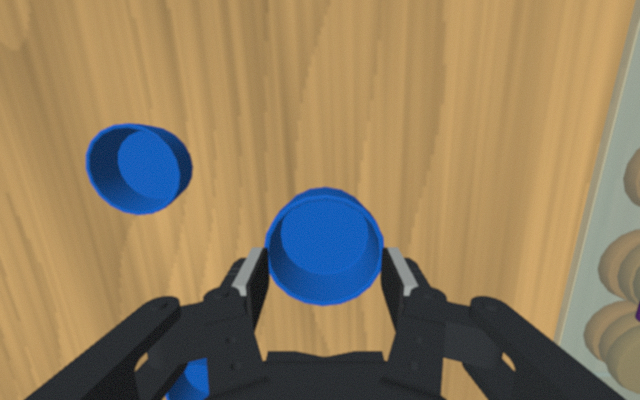

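The large blue dish sits centred between the fingers at (325,248), but no grip force is reported, so I'll close further.

```bash
python3 -m crank '[[[0,0,0],[0,0,0]],[[0,0,0],[0,0,0]],[[0,0,0],[0,0,0]]]' 3 25
```

```text
clock: 4.25
tcp_pos: [0.4505, -0.0497, 0.0064]
orientation: [-2.263, -2.179, 0.0]
contact_force: [-0.5, 0.2, 0.0]
grip_width: 0.0297
gripper_force: 0.0
```

```bash
python3 -c "
from h import *
o=monitor.get_obs();p,d=optics.grab_frame('wrist');c=cam('wrist',o);dishes(p,d,c);cv2.imwrite('pics/w3.png',p[:,:,::-1])
W=world(c,d)
for v in (250,265,280,295): print(v,[ (u,W[v,u].round(3).tolist()) for u in range(250,400,12)])"
```

```text
blue [212. 381.] circ 0.4259 -0.0361 diam 0.012 lsq [ 0.4247 -0.035 ] ztop 0.1234
blue [325. 243.] circ 0.4499 -0.0434 diam 0.0549 lsq [ 0.4489 -0.0442] ztop 0.045
blue [144. 165.] circ 0.3548 -0.0036 diam 0.0479 lsq [ 0.3554 -0.0036] ztop 0.0226
250 [(250, [0.403, -0.06, 0.0]), (262, [0.41, -0.06, 0.0]), (274, [0.422, -0.051, 0.02]), (286, [0.433, -0.038, 0.048]), (298, [0.433, -0.059, 0.005]), (310, [0.44, -0.06, 0.004]), (322, [0.448, -0.06, 0.004]), (334, [0.455, -0.06, 0.005]), (346, [0.463, -0.061, 0.003]), (358, [0.465, -0.04, 0.048]), (370, [0.471, -0.04, 0.048]), (382, [0.48, -0.049, 0.03]), (394, [0.492, -0.063, 0.001])]
265 [(250, [0.401, -0.071, -0.001]), (262, [0.423, -0.042, 0.055]), (274, [0.429, -0.039, 0.061]), (286, [0.434, -0.039, 0.062]), (298, [0.433, -0.069, 0.005]), (310, [0.44, -0.07, 0.003]), (322, [0.447, -0.07, 0.004]), (334, [0.455, -0.07, 0.004]), (346, [0.462, -0.07, 0.005]), (358, [0.465, -0.045, 0.053]), (370, [0.469, -0.04, 0.061]), (382, [0.475, -0.044, 0.054]), (394, [0.493, -0.073, 0.001])]
280 [(250, [0.401, -0.081, -0.0]), (262, [0.427, -0.038, 0.075]), (274, [0.431, -0.039, 0.073]), (286, [0.435, -0.041, 0.07]), (298, [0.433, -0.072, 0.017]), (310, [0.44, -0.075, 0.012]), (322, [0.447, -0.077, 0.01]), (334, [0.454, -0.076, 0.011]), (346, [0.462, -0.075, 0.014]), (358, [0.465, -0.052, 0.054]), (370, [0.467, -0.04, 0.074]), (382, [0.472, -0.039, 0.075]), (394, [0.478, -0.044, 0.067])]
295 [(250, [0.425, -0.037, 0.086]), (262, [0.429, -0.037, 0.086]), (274, [0.433, -0.038, 0.085]), (286, [0.435, -0.046, 0.073]), (298, [0.434, -0.074, 0.03]), (310, [0.441, -0.076, 0.027]), (322, [0.447, -0.078, 0.024]), (334, [0.454, -0.077, 0.026]), (346, [0.461, -0.076, 0.028]), (358, [0.464, -0.058, 0.056]), (370, [0.467, -0.044, 0.078]), (382, [0.47, -0.039, 0.085]), (394, [0.474, -0.039, 0.085])]
```

View pics/w3.png

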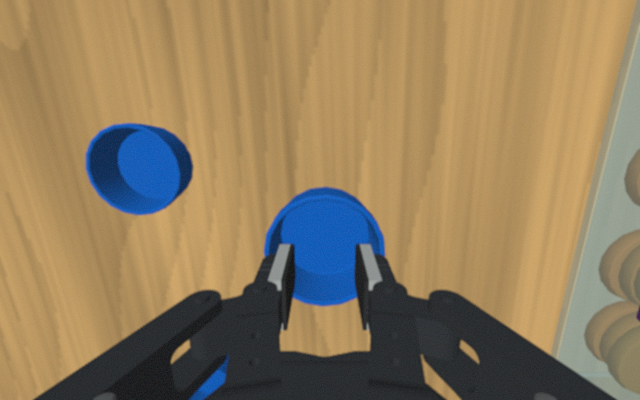

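The fingers closed above the rim: their tips at about (283,245) and (367,245) read roughly z = 0.045, well above the reported TCP. I'll check the real fingertip height.

```bash
python3 -c "
from h import *
o=monitor.get_obs();print(o['tcp_pos'],o['joints'].round(3));p,d=optics.grab_frame('wrist');c=cam('wrist',o);W=world(c,d)
s=p.max(2).astype(int)-p.min(2)
m=(s<25)&(abs(W[...,0]-.45)<.04)&(abs(W[...,1]+.05)<.03)
for k in range(236,262,3):
    u=np.where(m[k])[0]; print(k,[(i,W[k,i].round(3).tolist()) for i in u[::6]][:6])
p,d=optics.grab_frame('scene');np.savez('s2.npz',p=p,d=d);W=world(cam('scene'),d);s=p.max(2).astype(int)-p.min(2)
m=(s<30)&(abs(W[...,0]-.45)<.06)&(abs(W[...,1]+.05)<.04)&(W[...,2]>.002)
q=W[m];print(len(q),q[np.argsort(q[:,2])[:25:3]].round(3))
v,u=np.where(m);print(u.min(),u.max(),v.min(),v.max())
cv2.imwrite('pics/s2.png',cv2.resize(p[130:260,210:340],None,fx=4,fy=4)[:,:,::-1])
"
```

```text
[ 0.45051638 -0.04966631  0.00644951] [-0.367  0.463  0.413  2.241 -0.382  0.502  0.307]
236 [(np.int64(265), [0.413, -0.051, -0.0])]
239 []
242 [(np.int64(264), [0.412, -0.055, -0.001])]
245 [(np.int64(279), [0.429, -0.038, 0.042]), (np.int64(285), [0.432, -0.038, 0.043]), (np.int64(291), [0.434, -0.038, 0.043]), (np.int64(361), [0.467, -0.04, 0.043]), (np.int64(367), [0.47, -0.04, 0.042])]
248 [(np.int64(278), [0.429, -0.038, 0.045]), (np.int64(284), [0.432, -0.038, 0.046]), (np.int64(290), [0.434, -0.038, 0.046]), (np.int64(360), [0.467, -0.04, 0.046]), (np.int64(366), [0.469, -0.04, 0.046])]
251 [(np.int64(263), [0.411, -0.061, -0.0]), (np.int64(282), [0.431, -0.038, 0.049]), (np.int64(288), [0.434, -0.039, 0.049]), (np.int64(358), [0.465, -0.039, 0.05]), (np.int64(364), [0.468, -0.04, 0.049]), (np.int64(370), [0.471, -0.041, 0.048])]
254 [(np.int64(275), [0.426, -0.043, 0.043]), (np.int64(281), [0.431, -0.039, 0.052]), (np.int64(287), [0.433, -0.039, 0.051]), (np.int64(293), [0.435, -0.043, 0.044]), (np.int64(361), [0.466, -0.04, 0.052]), (np.int64(367), [0.469, -0.04, 0.052])]
257 [(np.int64(264), [0.422, -0.042, 0.047]), (np.int64(272), [0.426, -0.042, 0.048]), (np.int64(278), [0.43, -0.038, 0.055]), (np.int64(284), [0.433, -0.038, 0.056]), (np.int64(290), [0.435, -0.039, 0.054]), (np.int64(358), [0.465, -0.042, 0.051])]
260 [(np.int64(263), [0.422, -0.042, 0.05]), (np.int64(269), [0.425, -0.042, 0.05]), (np.int64(275), [0.429, -0.038, 0.058]), (np.int64(281), [0.432, -0.039, 0.057]), (np.int64(287), [0.434, -0.039, 0.058]), (np.int64(293), [0.435, -0.046, 0.044])]
4726 [[ 0.459 -0.076  0.002]
 [ 0.473 -0.068  0.003]
 [ 0.48  -0.045  0.006]
 [ 0.483 -0.043  0.015]
 [ 0.424 -0.045  0.021]
 [ 0.421 -0.046  0.025]
 [ 0.468 -0.022  0.031]
 [ 0.432 -0.054  0.037]
 [ 0.437 -0.044  0.04 ]]
243 294 24 223
```

View pics/s2.png

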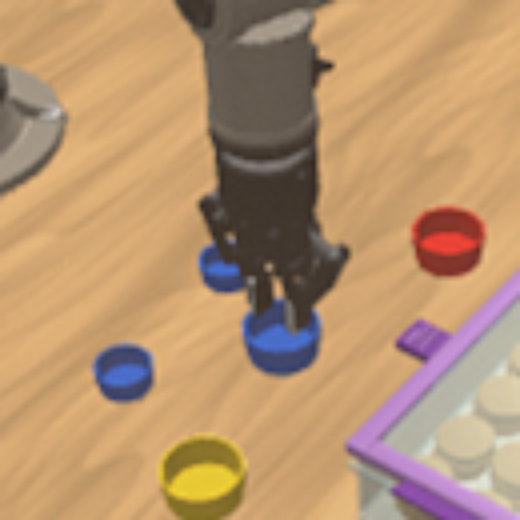

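The scene crop confirms it: the fingertips at about (265,310) and (298,325) hang above the dish rim, roughly 35 mm short of the stated TCP. I'll reopen and go lower while watching the force.

```bash
python3 -m crank '[[[0,0,0],[0,0,0]],[[0,0,0],[0,0,0]],[[0,0,0],[0,0,0]],[[0,0,0],[0,0,0]],[[0,0,0],[0,0,0]]]' 8.5 25
python3 -m crank '[[[0,0,1],[0,0,0]],[[0,0,1],[0,0,0]],[[0,0,1],[0,0,0]],[[0,0,0.3],[0,0,0]],[[0,0,0],[0,0,0]]]'
python3 -m crank '[[[0,0,0],[0,0,0]],[[0,0,0],[0,0,0]],[[0,0,0],[0,0,0]],[[0,0,0],[0,0,0]],[[0,0,0],[0,0,0]]]' 5 25
```

```text
clock: 4.9
tcp_pos: [0.4505, -0.0497, 0.0065]
orientation: [-2.263, -2.179, 0.0]
contact_force: [-0.5, 0.8, -0.4]
grip_width: 0.0847
gripper_force: 0.0
clock: 5.4
tcp_pos: [0.4499, -0.0498, -0.0273]
orientation: [-2.263, -2.178, 0.002]
contact_force: [-0.8, 0.4, -0.2]
grip_width: 0.085
gripper_force: 0.0
clock: 5.9
tcp_pos: [0.4507, -0.0497, -0.026]
orientation: [2.263, 2.178, 0.001]
contact_force: [-1.9, -0.6, 6.3]
grip_width: 0.0612
gripper_force: 26.8
```

```bash
python3 -m crank '[[[0,0,-1.2],[0,0,0]],[[0.5,2.6,0],[0,0,0]],[[0.6,2.6,0],[0,0,0]],[[0,0,0],[0,0,0]],[[0,0,0],[0,0,0]]]'
python3 -c "
from h import *
o=monitor.get_obs();print(o['tcp_pos']);p,d=optics.grab_frame('wrist');dishes(p,d,cam('wrist',o))"
```

```text
clock: 6.4
tcp_pos: [0.5033, -0.0406, -0.0141]
orientation: [2.262, 2.179, 0.001]
contact_force: [0.2, -0.3, -0.4]
grip_width: 0.0605
gripper_force: 57.0
[ 0.50328036 -0.0405846  -0.01407744]
blue [306. 277.] circ 0.5024 -0.0403 diam 0.0645 lsq [ 0.5029 -0.0401] ztop 0.043
blue [ 45. 195.] circ 0.3573 -0.0044 diam 0.0468 lsq [ 0.3554 -0.0039] ztop 0.0223
```

```bash
python3 -m crank '[[[0,0,1.1],[0,0,0]],[[0,0,0],[0,0,0]],[[0,0,0],[0,0,0]]]'
python3 -m crank '[[[0,0,0],[0,0,0]],[[0,0,0],[0,0,0]],[[0,0,0],[0,0,0]],[[0,0,0],[0,0,0]]]' 8.5
python3 -m crank '[[[0,0,-4],[0,0,0]],[[0,0,-4],[0,0,0]],[[4.1,-0.3,0],[0,0,0]],[[4.1,-0.3,0],[0,0,0]],[[4.1,-0.3,0],[0,0,0]]]'
python3 -m crank '[[[4.2,-0.3,0],[0,0,0]],[[0,0,0],[0,0,0]],[[0,0,0],[0,0,0]],[[0,0,0],[0,0,0]]]'
python3 -c "
from h import *
o=monitor.get_obs();print(o['tcp_pos']);p,d=optics.grab_frame('wrist');dishes(p,d,cam('wrist',o))"
```

```text
clock: 6.75
tcp_pos: [0.503, -0.0407, -0.0258]
orientation: [2.263, 2.178, 0.0]
contact_force: [0.5, -0.2, -0.3]
grip_width: 0.0607
gripper_force: 57.5
clock: 7.15
tcp_pos: [0.4952, -0.0403, -0.0276]
orientation: [-2.256, -2.172, 0.013]
contact_force: [-11.6, 0.4, -1.1]
grip_width: 0.0851
gripper_force: 0.0
clock: 7.65
tcp_pos: [0.4982, 0.0838, 0.0547]
orientation: [-2.264, -2.177, -0.001]
contact_force: [0.7, 0.8, -1.5]
grip_width: 0.085
gripper_force: 0.0
clock: 8.05
tcp_pos: [0.4968, 0.1233, 0.0543]
orientation: [2.265, 2.177, -0.002]
contact_force: [-0.4, -0.3, -0.5]
grip_width: 0.0849
gripper_force: 0.0
[0.49684337 0.12334973 0.05427631]
red [326. 217.] circ 0.497 0.1252 diam 0.0642 lsq [0.497  0.1259] ztop 0.0303
blue [148. 386.] circ 0.4417 0.116 diam 0.0093 lsq [0.4416 0.1158] ztop 0.1504
```

Opening at the middle place made the knuckle touch the tab (11.6 N), so I'll recheck blue afterwards. Red next.

```bash
python3 -m crank '[[[0.2,0,4],[0,0,0]],[[0,0,2.5],[0,0,0]],[[0,0,1.4],[0,0,0]],[[0,0,0],[0,0,0]]]'
python3 -m crank '[[[0,0,0],[0,0,0]],[[0,0,0],[0,0,0]],[[0,0,0],[0,0,0]],[[0,0,0],[0,0,0]],[[0,0,0],[0,0,0]]]' 5 25
python3 -m crank '[[[0,0,-1.2],[0,0,0]],[[-3.5,0.5,0],[0,0,0]],[[-3.6,0.6,0],[0,0,0]],[[0,0,0],[0,0,0]],[[0,0,0],[0,0,0]]]'
python3 -c "
from h import *
o=monitor.get_obs();print(o['tcp_pos']);p,d=optics.grab_frame('wrist');dishes(p,d,cam('wrist',o))"
```

```text
clock: 8.5
tcp_pos: [0.4961, 0.125, -0.0259]
orientation: [-2.265, -2.176, 0.005]
contact_force: [-0.1, 0.6, 0.1]
grip_width: 0.0852
gripper_force: 0.0
clock: 9.0
tcp_pos: [0.4982, 0.1263, -0.023]
orientation: [2.263, 2.177, 0.003]
contact_force: [-1.4, -1.0, 7.1]
grip_width: 0.063
gripper_force: 26.4
clock: 9.5
tcp_pos: [0.5063, 0.0547, -0.0114]
orientation: [2.265, 2.176, 0.002]
contact_force: [-0.4, -0.4, -0.8]
grip_width: 0.0633
gripper_force: 27.6
[ 0.50627883  0.05469393 -0.01137358]
red [324. 277.] circ 0.5054 0.053 diam 0.0664 lsq [0.5053 0.0544] ztop 0.0418
blue [324. 351.] circ 0.5058 0.0634 diam 0.0135 lsq [0.5055 0.0604] ztop 0.0927
blue [ 53. 346.] circ 0.3526 -0.0005 diam 0.0486 lsq [ 0.3552 -0.0032] ztop 0.023
```

```bash
python3 -m crank '[[[0,0,1.1],[0,0,0]],[[0,0,0],[0,0,0]],[[0,0,0],[0,0,0]]]'
python3 -m crank '[[[0,0,0],[0,0,0]],[[0,0,0],[0,0,0]],[[0,0,0],[0,0,0]],[[0,0,0],[0,0,0]]]' 7.4
python3 -m crank '[[[0,0,-4],[0,0,0]],[[0,0,-4],[0,0,0]],[[-4.2,0,0],[0,0,0]],[[-4.2,0,0],[0,0,0]],[[-4.3,-0.1,0],[0,0,0]]]' 
python3 -m crank '[[[-4.3,-0.1,0],[0,0,0]],[[-4.3,-0.1,0],[0,0,0]],[[-4.3,-0.1,0],[0,0,0]],[[0,0,0],[0,0,0]],[[0,0,0],[0,0,0]]]' 8.5
python3 -c "
from h import *
o=monitor.get_obs();print(o['tcp_pos']);p,d=optics.grab_frame('wrist');dishes(p,d,cam('wrist',o))"
```

```text
clock: 9.85
tcp_pos: [0.5062, 0.0567, -0.0237]
orientation: [2.261, 2.181, 0.002]
contact_force: [1.3, 1.5, 1.0]
grip_width: 0.0628
gripper_force: 28.0
clock: 10.25
tcp_pos: [0.5053, 0.0553, -0.0237]
orientation: [-2.263, -2.179, 0.001]
contact_force: [-0.2, -0.6, 0.2]
grip_width: 0.0743
gripper_force: 0.0
clock: 10.75
tcp_pos: [0.4999, -0.0722, 0.057]
orientation: [2.261, 2.181, 0.002]
contact_force: [0.4, -0.5, 0.0]
grip_width: 0.0741
gripper_force: 0.0
clock: 11.25
tcp_pos: [0.4912, -0.2016, 0.0564]
orientation: [-2.267, -2.175, 0.0]
contact_force: [1.2, 0.7, -0.0]
grip_width: 0.0853
gripper_force: 0.0
[ 0.49123176 -0.20159278  0.05642549]
yellow [329. 219.] circ 0.4937 -0.2022 diam 0.0641 lsq [ 0.4936 -0.2016] ztop 0.0303
blue [139. 148.] circ 0.3684 -0.1486 diam 0.048 lsq [ 0.3691 -0.1491] ztop 0.0229
blue [331.   3.] circ 0.5001 -0.0705 diam 0.0195 lsq [ 0.5012 -0.0483] ztop 0.0289
```

```bash
python3 -m crank '[[[0,0.25,4],[0,0,0]],[[0,0,2.5],[0,0,0]],[[0,0,1.5],[0,0,0]],[[0,0,0],[0,0,0]]]'
python3 -m crank '[[[0,0,0],[0,0,0]],[[0,0,0],[0,0,0]],[[0,0,0],[0,0,0]],[[0,0,0],[0,0,0]],[[0,0,0],[0,0,0]]]' 5 25
python3 -m crank '[[[0,0,-1.2],[0,0,0]],[[3.4,0.15,0],[0,0,0]],[[3.4,0.15,0],[0,0,0]],[[0,0,0],[0,0,0]],[[0,0,0],[0,0,0]]]'
python3 -c "
from h import *
o=monitor.get_obs();print(o['tcp_pos']);p,d=optics.grab_frame('wrist');dishes(p,d,cam('wrist',o))"
```

```text
clock: 11.7
tcp_pos: [0.4931, -0.1986, -0.0252]
orientation: [-2.258, -2.179, 0.002]
contact_force: [-0.8, -0.8, 0.3]
grip_width: 0.0851
gripper_force: 0.0
clock: 12.2
tcp_pos: [0.4953, -0.2004, -0.022]
orientation: [2.262, 2.178, 0.003]
contact_force: [-1.3, 1.6, 7.9]
grip_width: 0.0621
gripper_force: 26.9
clock: 12.7
tcp_pos: [0.5008, -0.1318, -0.0105]
orientation: [2.26, 2.181, 0.002]
contact_force: [0.1, -0.1, -0.1]
grip_width: 0.0624
gripper_force: 27.6
[ 0.50076972 -0.13183037 -0.01053507]
yellow [324. 278.] circ 0.5 -0.1339 diam 0.0652 lsq [ 0.4998 -0.1331] ztop 0.0418
blue [ 91. 290.] circ 0.3681 -0.1482 diam 0.049 lsq [ 0.3689 -0.1484] ztop 0.0226
blue [258.  86.] circ 0.4752 -0.0511 diam 0.0102 lsq [ 0.4737 -0.0513] ztop 0.0301
blue [315.  49.] circ 0.5015 -0.0402 diam 0.0635 lsq [ 0.5018 -0.0417] ztop 0.0307
blue [12. 17.] circ 0.3701 -0.018 diam 0.0167 lsq [ 0.3675 -0.0149] ztop 0.0154
```

```bash
python3 -m crank '[[[-0.1,0,1.1],[0,0,0]],[[0,0,0],[0,0,0]],[[0,0,0],[0,0,0]]]'
python3 -m crank '[[[0,0,0],[0,0,0]],[[0,0,0],[0,0,0]],[[0,0,0],[0,0,0]],[[0,0,0],[0,0,0]]]' 7.4
python3 -m crank '[[[0,0,-4],[0,0,0]],[[0,0,-5],[0,0,0]],[[0,0,-3],[0,0,0]]]' 
python3 plan.py .48 -.04 .34 88
```

```text
clock: 13.05
tcp_pos: [0.5005, -0.135, -0.0226]
orientation: [2.264, 2.176, 0.001]
contact_force: [2.2, -1.4, 1.3]
grip_width: 0.0623
gripper_force: 27.1
clock: 13.45
tcp_pos: [0.4996, -0.1336, -0.0227]
orientation: [-2.263, -2.178, 0.001]
contact_force: [0.2, 0.5, -0.7]
grip_width: 0.0743
gripper_force: 0.0
clock: 13.75
tcp_pos: [0.5006, -0.1341, 0.1001]
orientation: [2.263, 2.177, 0.002]
contact_force: [0.9, 0.8, 0.1]
grip_width: 0.0738
gripper_force: 0.0
[[0.85, -0.22, -2.18], [0.0, 0.0, -0.143]]
[[0.87, -0.09, -2.18], [0.0, 0.0, -0.143]]
[[0.87, 0.03, -2.18], [0.0, 0.0, -0.143]]
[[0.86, 0.16, -2.18], [0.0, 0.0, -0.143]]
[[0.83, 0.28, -2.18], [0.0, 0.0, -0.143]]
[[0.78, 0.39, -2.18], [0.0, 0.0, -0.143]]
[[0.72, 0.5, -2.18], [0.0, 0.0, -0.143]]
[[0.64, 0.6, -2.18], [0.0, 0.0, -0.143]]
[[0.55, 0.68, -2.18], [0.0, 0.0, -0.143]]
[[0.45, 0.75, -2.18], [0.0, 0.0, -0.143]]
[[0.34, 0.81, -2.18], [0.0, 0.0, -0.143]]
```

```bash
python3 -m crank '[[[0.85,-0.2,-2.2],[0,0,-0.143]],[[0.87,-0.1,-2.2],[0,0,-0.143]],[[0.87,0,-2.2],[0,0,-0.143]],[[0.86,0.2,-2.2],[0,0,-0.143]],[[0.83,0.3,-2.2],[0,0,-0.143]]]' 6
python3 -m crank '[[[0.8,0.4,-2.2],[0,0,-0.143]],[[0.7,0.5,-2.2],[0,0,-0.143]],[[0.64,0.6,-2.2],[0,0,-0.143]],[[0.55,0.7,-2.2],[0,0,-0.143]],[[0.45,0.75,-2.2],[0,0,-0.143]]]'
python3 -m crank '[[[0.34,0.8,-2.2],[0,0,-0.143]],[[0,0,0],[0,0,0]],[[0,0,0],[0,0,0]]]'
python3 - <<'E'
from h import *
o=monitor.get_obs();print(o["tcp_pos"],o["joints"].round(2));p,d=optics.grab_frame("wrist");c=cam("wrist",o);np.savez("w4.npz",p=p,d=d,tcp_pos=o["tcp_pos"],orientation=o["orientation"]);cv2.imwrite("pics/w4.png",p[:,:,::-1])
dishes(p,d,c)
E
```

```text
clock: 14.25
tcp_pos: [0.4906, -0.0903, 0.2084]
orientation: [-1.349, -2.837, 0.0]
contact_force: [-0.8, -0.8, -1.0]
grip_width: 0.0601
gripper_force: 0.0
clock: 14.75
tcp_pos: [0.4814, -0.0474, 0.3183]
orientation: [-0.271, -3.13, -0.0]
contact_force: [1.1, -0.0, -0.0]
grip_width: 0.06
gripper_force: 0.0
clock: 15.05
tcp_pos: [0.4799, -0.0393, 0.3393]
orientation: [0.059, 3.141, 0.0]
contact_force: [-0.0, -0.6, -0.3]
grip_width: 0.0599
gripper_force: 0.0
[ 0.47986107 -0.03928462  0.33929384] [-0.37  0.03  0.34  1.83 -0.01  1.29  1.5 ]
red [633. 245.] circ 0.619 0.4125 diam 0.0442 lsq [0.6178 0.4158] ztop 0.091
red [386. 172.] circ 0.5042 0.0554 diam 0.0636 lsq [0.504 0.055] ztop 0.0304
yellow [264. 173.] circ 0.4987 -0.1369 diam 0.0637 lsq [ 0.4983 -0.1366] ztop 0.0305
yellow [633. 139.] circ 0.4817 0.4373 diam 0.035 lsq [0.4831 0.4343] ztop 0.0256
blue [325. 172.] circ 0.501 -0.0401 diam 0.0622 lsq [ 0.5007 -0.0405] ztop 0.0302
blue [248.  85.] circ 0.3679 -0.1483 diam 0.046 lsq [ 0.368  -0.1482] ztop 0.0226
blue [346.  71.] circ 0.3544 -0.0042 diam 0.0451 lsq [ 0.3545 -0.0042] ztop 0.0227
```

View pics/w4.png

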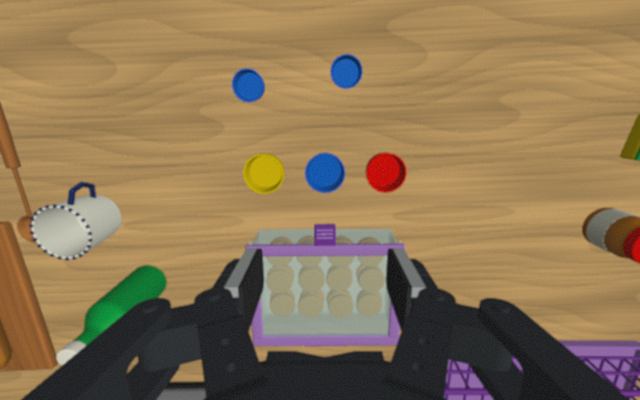

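The row stands in order: yellow (264,173), blue (325,172), red (386,172). The tab is at (325,234). I'll check against the container in this same view.

```bash
python3 - <<'E'
from h import *
z=np.load("w4.npz");p,d=z["p"],z["d"];c=cam("wrist",z);W=world(c,d)
hsv=cv2.cvtColor(p,cv2.COLOR_RGB2HSV);pur=cv2.inRange(hsv,(125,60,50),(155,255,255))>0
for v,u in((234,325),(247,280),(247,370)):print(u,v,W[v,u].round(4))
fr=[]
for u in range(264,388):
    if 308<u<342: continue
    v=np.where(pur[225:262,u])[0]
    if len(v): fr.append((u,225+v[0]-.5))
F=ray(c,fr,.084)[:,:2].astype(np.float32)
vx,vy,x0,y0=cv2.fitLine(F,cv2.DIST_HUBER,0,.001,.001)[:,0]
yaw=np.arctan2(vy,vx)%np.pi-np.pi/2
t=pur.copy();t[:215]=0;t[244:]=0;t[:,:305]=0;t[:,345:]=0
uv=np.argwhere(t)[:,::-1];T=ray(c,uv,.083)[:,:2]
fx=np.array([np.cos(yaw),np.sin(yaw)]);fy=np.array([-fx[1],fx[0]]);e=np.array([x0,y0])
l=(T-e)@np.c_[fx,fy];mid=(l[:,1].min()+l[:,1].max())/2
O=e+fx*.09+fy*mid;print("yaw",np.degrees(yaw),"tab",l.min(0),l.max(0),"origin",O.round(4),"tabc",(O-fx*.107).round(4))
for n,q in(("y",(.4985,-.1368)),("b",(.5009,-.0403)),("r",(.5041,.0552))):print(n,((np.array(q)-O)@np.c_[fx,fy]).round(4))
E
```

```text
325 234 [ 0.582  -0.0431  0.0827]
280 247 [ 0.5994 -0.1106  0.0847]
370 247 [0.6049 0.0231 0.0836]
yaw -1.4897188 tab [-0.02977386 -0.01731264] [-0.00092645  0.01394381] origin [ 0.6873 -0.0467] tabc [ 0.5803 -0.0439]
y [-0.1863 -0.095 ]
b [-0.1865  0.0015]
r [-0.1857  0.0971]
```

Positions in the container frame: yellow (-186,-95), blue (-187,1.5), red (-186,97) mm, all within 3 mm, so I'll keep them. Now the tab.

```bash
python3 plan.py .578 -.043 .11 88.3
```

```text
[[-1.65, 0.01, 3.81], [-0.0, -0.0, -0.001]]
[[-1.65, 0.0, 3.81], [-0.0, -0.0, -0.001]]
[[-1.65, 0.0, 3.81], [-0.0, -0.0, -0.001]]
[[-1.64, -0.0, 3.81], [-0.0, -0.0, -0.001]]
[[-1.64, -0.0, 3.81], [-0.0, -0.0, -0.001]]
[[-1.64, -0.01, 3.81], [-0.0, -0.0, -0.001]]
```

```bash
python3 -m crank '[[[-1.65,0,3.8],[0,0,-0.005]],[[-1.65,0,3.8],[0,0,0]],[[-1.65,0,3.8],[0,0,0]],[[-1.65,0,3.8],[0,0,0]],[[-1.65,0,3.8],[0,0,0]]]' 6
python3 -m crank '[[[-1.65,0,3.8],[0,0,0]],[[0,0,0],[0,0,0]],[[0,0,0],[0,0,0]]]'
python3 - <<'E'
from h import *
o=monitor.get_obs();print(o["tcp_pos"]);p,d=optics.grab_frame("wrist");c=cam("wrist",o);cv2.imwrite("pics/w5.png",p[:,:,::-1])
W=world(c,d);hsv=cv2.cvtColor(p,cv2.COLOR_RGB2HSV)
m=(cv2.inRange(hsv,(125,115,50),(155,255,255))>0)&(abs(W[...,2]-.083)<.006)&(abs(W[...,1]+.043)<.03)&(W[...,0]<.62)
q=W[m];print(len(q),np.percentile(q,[1,99],axis=0).round(4))
g=(p.max(2).astype(int)-p.min(2)<25)&(abs(W[...,0]-.578)<.03)&(abs(W[...,1]+.043)<.05)&(W[...,2]>.1)
q=W[g];print("finger min z",np.percentile(q[:,2],[.5,2]),q[q[:,2]<np.percentile(q[:,2],2)].mean(0))
E
```

```text
clock: 15.6
tcp_pos: [0.562, -0.0425, 0.1467]
orientation: [-0.052, -3.139, 0.001]
contact_force: [0.6, 0.3, 0.1]
grip_width: 0.0604
gripper_force: 0.0
clock: 15.9
tcp_pos: [0.5776, -0.0431, 0.1104]
orientation: [-0.051, -3.138, 0.002]
contact_force: [-0.3, -0.5, -0.3]
grip_width: 0.0599
gripper_force: 0.0
[ 0.57764858 -0.04306704  0.11040498]
1590 [[ 0.5676 -0.059   0.081 ]
 [ 0.6001 -0.0291  0.0842]]
finger min z [0.14987704 0.15497568] [ 0.5731504  -0.04315781  0.15140952]
```

View pics/w5.png

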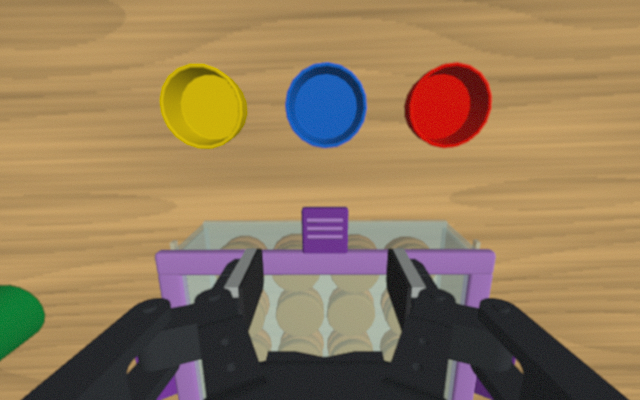

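The view shows the tab at (325,230) centred between the open fingers (245 and 407), over the lid's front edge. I'll lower and pinch.

```bash
python3 -m crank '[[[0,-0.1,3],[0,0,0]],[[0,0,3],[0,0,0]],[[0,0,1.5],[0,0,0]],[[0,0,0.5],[0,0,0]],[[0,0,0],[0,0,0]]]'
python3 -m crank '[[[0,0,0],[0,0,0]],[[0,0,0],[0,0,0]],[[0,0,0],[0,0,0]],[[0,0,0],[0,0,0]],[[0,0,0],[0,0,0]]]' 2 40
python3 - <<'E'
from h import *
o=monitor.get_obs();print(o["joints"].round(2),o["moment"].round(2))
E
```

```text
clock: 16.45
tcp_pos: [0.5794, -0.0434, 0.0324]
orientation: [0.049, 3.14, 0.0]
contact_force: [-0.8, -0.3, -0.2]
grip_width: 0.0598
gripper_force: 0.0
clock: 16.95
tcp_pos: [0.58, -0.0432, 0.033]
orientation: [0.048, 3.139, 0.001]
contact_force: [-1.3, 0.1, 5.1]
grip_width: 0.0315
gripper_force: 39.2
[-0.25  0.55  0.28  1.93 -0.23  0.69  1.71] [ 0.07  0.26 -0.01]
```

Pinched at 31.5 mm with 39 N. Working out the arc rows: the lid turns 60°, the tool tilts 30°, and the tab pivots the rest.

```bash
cat > arc.py <<'E'
import numpy as np
hx,hz=.198,-.005   # hinge from pinch point: along container x, up (pinch above hinge by 5 mm)
L=.046
def st(th,k=.5):
    a=th;px=hx-(hx*np.cos(a)-(-hz)*-0) ;
    # vector hinge->pinch (-hx, +.005) turned by th (front rises)
    v=np.array([-hx,-hz]);c,s=np.cos(a),np.sin(a)
    p=np.array([v[0]*c+v[1]*s,-v[0]*s+v[1]*c])-v
    t=k*a;zt=np.array([-np.sin(t),-np.cos(t)]);return p+L*zt,t
def rows(ths,k=.5):
    for a,b in zip(ths[:-1],ths[1:]):
        A,ta=st(a,k);B,tb=st(b,k);D=B-A
        zt=np.array([-np.sin(ta),-np.cos(ta)]);xt=np.array([-np.cos(ta),np.sin(ta)])
        print(round(np.degrees(b),1),"x %.2f z %.2f turn y %.3f"%(D@xt*100,D@zt*100,tb-ta))
if __name__=="__main__": rows(np.radians(np.arange(0,61,4)))
E
python3 arc.py
```

```text
4.0 x 0.08 z -1.38 turn y 0.035
8.0 x 0.03 z -1.38 turn y 0.035
12.0 x -0.02 z -1.37 turn y 0.035
16.0 x -0.07 z -1.37 turn y 0.035
20.0 x -0.11 z -1.36 turn y 0.035
24.0 x -0.16 z -1.35 turn y 0.035
28.0 x -0.21 z -1.34 turn y 0.035
32.0 x -0.25 z -1.32 turn y 0.035
36.0 x -0.30 z -1.31 turn y 0.035
40.0 x -0.34 z -1.29 turn y 0.035
44.0 x -0.39 z -1.27 turn y 0.035
48.0 x -0.43 z -1.25 turn y 0.035
52.0 x -0.48 z -1.23 turn y 0.035
56.0 x -0.52 z -1.21 turn y 0.035
60.0 x -0.56 z -1.18 turn y 0.035
```

```bash
python3 -m crank '[[[0.1,0,-1.4],[0,0.035,0]],[[0,0,-1.4],[0,0.035,0]],[[0,0,-1.4],[0,0.035,0]],[[-0.1,0,-1.35],[0,0.035,0]],[[-0.1,0,-1.35],[0,0.035,0]]]'
python3 - <<'E'
from h import *
o=monitor.get_obs();print(o["joints"].round(2),o["moment"].round(2))
p,d=optics.grab_frame("top");W=world(cam("top"),d)
hsv=cv2.cvtColor(p,cv2.COLOR_RGB2HSV)
m=(cv2.inRange(hsv,(125,50,50),(155,255,255))>0)&(abs(W[...,1]+.046)<.15)&(W[...,0]<.85)&(W[...,2]>.06)
q=W[m];a=np.linalg.lstsq(np.c_[q[:,:2],np.ones(len(q))],q[:,2],rcond=None)[0];print(len(q),"lid angle",np.degrees(np.arctan(-a[0])))
E
```

```text
clock: 17.45
tcp_pos: [0.5853, -0.0434, 0.101]
orientation: [-0.045, -2.966, -0.004]
contact_force: [4.3, -0.2, -4.8]
grip_width: 0.0309
gripper_force: 39.9
[-0.25  0.56  0.32  1.73 -0.19  1.06  1.68] [-0.01 -0.89 -0.01]
671 lid angle 70.53703891910502
```

```bash
python3 -m crank '[[[-0.15,0,-1.35],[0,0.035,0]],[[-0.2,0,-1.35],[0,0.035,0]],[[-0.25,0,-1.3],[0,0.035,0]],[[-0.3,0,-1.3],[0,0.035,0]],[[-0.35,0,-1.3],[0,0.035,0]]]'
python3 - <<'E'
from h import *
o=monitor.get_obs();print(o["joints"].round(2),o["moment"].round(2))
p,d=optics.grab_frame("scene");c=cam("scene");W=world(c,d);cv2.imwrite("pics/s3.png",cv2.resize(p[100:300,200:450],None,fx=3,fy=3)[:,:,::-1]);np.savez("s3.npz",p=p,d=d)
hsv=cv2.cvtColor(p,cv2.COLOR_RGB2HSV)
m=(cv2.inRange(hsv,(125,50,50),(155,255,255))>0)&(abs(W[...,1]+.046)<.15)&(W[...,0]<.83)&(W[...,2]>.06)
q=W[m];print(len(q),np.percentile(q,[2,98],axis=0).round(3))
b=np.polyfit(q[:,0],q[:,2],1);res=abs(q[:,2]-np.polyval(b,q[:,0]));b=np.polyfit(q[res<.012,0],q[res<.012,2],1);print("angle",np.degrees(np.arctan(-b[0])))
E
```

```text
clock: 18.0
tcp_pos: [0.6121, -0.0441, 0.1608]
orientation: [-0.043, -2.789, -0.008]
contact_force: [1.1, -0.1, -4.5]
grip_width: 0.031
gripper_force: 41.1
[-0.23  0.65  0.33  1.46 -0.18  1.42  1.67] [ 0.   -0.52  0.07]
1678 [[ 0.643 -0.184  0.079]
 [ 0.787  0.088  0.197]]
angle 38.783839729782635
```

View pics/s3.png

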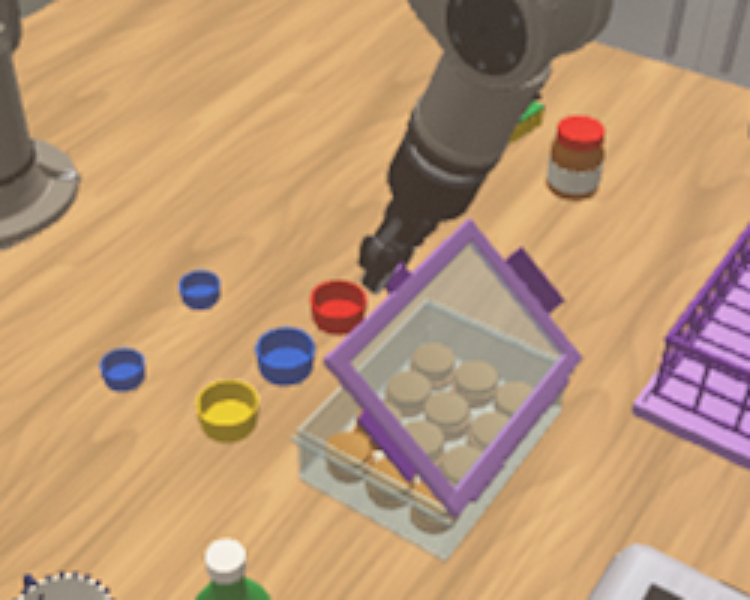

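The lid is opening, gripped at the tab (about (390,275)), and reads 39°, with the dishes undisturbed. Continuing.

```bash
python3 -m crank '[[[-0.4,0,-1.25],[0,0.035,0]],[[-0.45,0,-1.25],[0,0.035,0]],[[-0.5,0,-1.25],[0,0.035,0]],[[-0.5,0,-1.2],[0,0.035,0]],[[-0.55,0,-1.2],[0,0.035,0]]]'
python3 -m crank '[[[0,0,0],[0,0,0]],[[0,0,0],[0,0,0]]]'
cat > ang.py <<'E'
from h import *
o=monitor.get_obs();print(o["joints"].round(2),o["tcp_pos"].round(4))
zt=Ro.from_rotvec(o["orientation"]).as_matrix()[:,2];P=o["tcp_pos"]-.046*zt
print("pinch",P.round(4),"kin angle",np.degrees(np.arctan2(P[2]-.074,.778-P[0]))-1.45)
p,d=optics.grab_frame("scene");W=world(cam("scene"),d);hsv=cv2.cvtColor(p,cv2.COLOR_RGB2HSV)
m=(cv2.inRange(hsv,(125,50,50),(155,255,255))>0)&(abs(W[...,1]+.046)<.128)&(W[...,0]<.83)&(W[...,2]>.07)
q=W[m];x=(q[:,:2]-[.688,-.0465])@[np.cos(-.03),np.sin(-.03)]
for k in range(4):
    A=np.c_[x,q[:,2]];c=A.mean(0);v=np.linalg.svd(A-c,full_matrices=False)[2];n=v[1];r_=abs((A-c)@n);g=r_<max(.006,np.percentile(r_,85));x,q=x[g],q[g]
    print("angle",np.degrees(np.arctan(-v[0][1]/v[0][0])),len(x))
dishes(p,d,cam("scene"))
E
python3 ang.py
```

```text
clock: 18.55
tcp_pos: [0.6587, -0.0455, 0.2072]
orientation: [-0.04, -2.614, -0.012]
contact_force: [-2.3, 0.0, -1.7]
grip_width: 0.0311
gripper_force: 42.0
clock: 18.75
tcp_pos: [0.6586, -0.0456, 0.207]
orientation: [-0.04, -2.614, -0.012]
contact_force: [-3.7, -0.2, 2.8]
grip_width: 0.031
gripper_force: 42.3
[-0.18  0.82  0.33  1.11 -0.2   1.77  1.67] [ 0.6586 -0.0456  0.207 ]
pinch [ 0.6817 -0.0463  0.2468] kin angle 59.43190637703212
angle 58.886279286656034 1281
angle 58.439339237047314 1278
angle 58.427902276997386 1278
angle 58.427902276997386 1278
red [312. 202.] circ 0.5083 0.0552 diam 0.0643 lsq [0.5083 0.0564] ztop 0.0321
yellow [276. 236.] circ 0.5019 -0.1353 diam 0.0663 lsq [ 0.5025 -0.1351] ztop 0.0318
blue [294. 218.] circ 0.5043 -0.0386 diam 0.0638 lsq [ 0.5046 -0.0386] ztop 0.032
```

```bash
python3 -m crank '[[[-0.15,0,-0.3],[0,0.01,0]],[[0,0,0],[0,0,0]],[[0,0,0],[0,0,0]],[[0,0,0],[0,0,0]],[[0,0,0],[0,0,0]]]' 2 60
python3 -m crank '[[[0,0,0],[0,0,0]],[[0,0,0],[0,0,0]],[[0,0,0],[0,0,0]],[[0,0,0],[0,0,0]],[[0,0,0],[0,0,0]]]'
python3 ang.py
```

```text
clock: 19.3
tcp_pos: [0.6614, -0.0456, 0.2091]
orientation: [-0.04, -2.605, -0.012]
contact_force: [-5.0, 2.2, 4.0]
grip_width: 0.0309
gripper_force: 62.6
clock: 19.8
tcp_pos: [0.6615, -0.0456, 0.2091]
orientation: [-0.04, -2.605, -0.012]
contact_force: [-5.4, 1.7, 2.9]
grip_width: 0.0305
gripper_force: 62.6
[-0.17  0.83  0.33  1.09 -0.2   1.8   1.67] [ 0.6615 -0.0456  0.2091]
pinch [ 0.685  -0.0464  0.2486] kin angle 60.506248139116316
angle 59.42250945557659 1254
angle 59.42145702470719 1253
angle 59.42674133273185 1253
angle 59.42674133273185 1253
red [312. 202.] circ 0.5079 0.058 diam 0.066 lsq [0.5076 0.0571] ztop 0.0313
yellow [276. 236.] circ 0.5032 -0.1343 diam 0.0674 lsq [ 0.5022 -0.1352] ztop 0.0315
```

The angle is steady at 60° (59.4 by camera, 60.5 by kinematics). Blue wasn't listed this time, so a quick check of that.

```bash
python3 -c "
from h import *
for n in ('scene','top','wrist'):
    o=monitor.get_obs();p,d=optics.grab_frame(n);print(n);c=cam(n,o)
    for b in blobs(p,'blue',amin=15): print(b[:,0].mean(0).round(),cv2.contourArea(b))
    if n!='top':dishes(p,d,c)
"
```

```text
scene
[240. 223.] 51.0
[294. 218.] 96.0
[266. 195.] 37.0
red [312. 202.] circ 0.5078 0.0567 diam 0.064 lsq [0.5079 0.057 ] ztop 0.0315
yellow [276. 236.] circ 0.5019 -0.1349 diam 0.0656 lsq [ 0.5024 -0.135 ] ztop 0.0318
top
[352. 253.] 51.0
wrist
[ 19. 142.] 190.5
[325. 135.] 1800.5
[246.  53.] 872.0
[347.  43.] 837.0
red [399. 135.] circ 0.5053 0.0555 diam 0.0641 lsq [0.5055 0.055 ] ztop 0.0307
yellow [251. 136.] circ 0.4989 -0.1366 diam 0.0644 lsq [ 0.4997 -0.1365] ztop 0.0306
blue [ 19. 142.] circ 0.5095 -0.4092 diam 0.0104 lsq [ 0.5093 -0.4089] ztop 0.0656
blue [325. 135.] circ 0.5023 -0.0412 diam 0.0632 lsq [ 0.5024 -0.0405] ztop 0.0305
blue [246.  53.] circ 0.3693 -0.1491 diam 0.0478 lsq [ 0.3693 -0.1483] ztop 0.0225
blue [347.  43.] circ 0.3558 -0.0039 diam 0.0471 lsq [ 0.3557 -0.0041] ztop 0.0225
```

Blue is still in place; it only missed the area threshold. Handing in.

```bash
python3 -c "
from bench import r
print(r.hand_in())"
```

```text
the job is handed in; nothing more can be done
None
```

I handed the job in with the three dishes in a row within about 3 mm of their places and the lid held open at about 60° by its tab; along the way the gripper once brushed the lid tab at about 12 N while setting down the blue dish, which stayed in place.

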